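# Restart the tripped fume extractor from its control box

### The job

The bench fume extractor has tripped. On its grey control box push the popped-out blue overload plunger fully in (it stays in), then tip the black rocker fully over by pressing down its raised end with the green dot, and then press the green start button fully in, let it spring back out and move clear. Leave the red stop button alone and do not lift or push about the bottle, solder spool or glass cutter beside the box; nothing needs to be gripped.

Things in the scene. Friction and masses are not known exactly. Their poses are not given: they have to be found in the camera images.
- control_box: Grey control box fixed to the bench, 180 x 180 mm, 55 mm high; origin at the centre of its underside, z up, x and y along its sides. On top, centred at x = +-40, y = +-40 mm of this frame and turned with the box, sit four 72 mm square stations (blue plunger, black rocker, green and red button); which is where changes from run to run. The box is turned by up to 0.35 rad.
- reset_top (a point): Centre of the top face of the blue overload plunger (round, 34 mm across). Popped out it is 82 to 84 mm above the bench, fully in 76 mm. It slides straight down. On one of the four stations; which one changes.
- reset (a joint): Travel of the blue plunger in m: 0 to 0.002 popped out at the start, 0.008 fully in against its stop. About 2.5 N of friction, no spring: it stays where it is left.
- rocker_on_end (a point): Middle of the green dot on the rocker's ON wing, 20 mm from the pivot: the spot to press down, about 77 mm above the bench at the start, 69 mm fully over. The rocker is black, a shallow V of two wings, 34 mm wide (y of the box), 58 mm long (x of the box); the ON wing is on the +x side of the pivot in the box's frame, the other has a white dot. On one of the four stations; which one changes.
- rocker (a joint): Angle of the rocker in rad: 0 to 0.03 at the start (off: green-dot wing stands up 0.4 rad), 0.40 fully over against its stop (green-dot wing level, white one up). It stays where it is left; 3 to 4 N pressed down at the dot moves it. When level, a wing stands 2 mm above the grey frame, 12 mm high over the box top, round the rocker.
- start_top (a point): Centre of the top face of the green start button (round, 34 mm across), 76 mm above the bench when out; 6 mm of travel straight down. On one of the four stations; which one changes.
- start (a joint): Travel of the green start button in m: 0 out, 0.006 fully in against its stop. A spring pushes it back: 1.5 N to start, 4.5 N fully in.
- stop_top (a point): Centre of the top face of the red stop button, same size, height and spring as the green one; not to be pressed. On one of the four stations; which one changes.
- stop (a joint): Travel of the red stop button in m: 0 out, 0.006 fully in.
- flux_bottle: Loose white bottle with red cap, 54 mm across, 108 mm tall, origin at the centre of its foot; stands near the box on its -y side. Leave alone.
- solder_spool: Loose spool of solder, 67 x 86 mm, 41 mm high, origin at the centre of its underside; lies near the box on its +y side. Leave alone.
- glass_cutter: Loose glass cutter with a wooden handle, 14 x 137 mm, 14 mm high, long along its y axis, origin at the centre of its underside; lies near the box on its -y side. Leave alone.
- start_station: The fixed square plate carrying the green start button, 72 x 72 mm, 3 mm thick; its origin is the centre of its underside, 55 mm above the bench, axes as those of the control box.

How it is judged:
By the outcome, as a careful person would: the job done as asked, in the order asked, and still so for the second after the job is handed in, with the robot touching nothing.
It also fails if it takes over 38 s, if anything falls off the work surface, if the arm or the gripper's body presses on something with over 40 N, if the wrist force passes 120 N, or if a joint passes its speed limit or range.

### The arm

A 7-joint arm with a two-finger parallel gripper is mounted at the origin on a cart in front of the work surface, level with it; the furniture and walls round the work are solid. World frame = base frame: x ahead of the robot, y to its left, z up, the work surface at z = 0. Lengths are in m, angles in degrees, forces in N, time in s.
With the tool pointing down it reaches from about 0.425 to 0.875 m from the base axis. Payload 4.7 kg.
Tool frame: the origin (TCP) lies between the finger pads; the fingertips stand env.tip_reach ahead of it and the grasp point (between the pads) lies 2 mm behind it (env.tip_reach is the distance from the TCP to the fingertips, in m); z points along the fingers, y is the line along which they close (so a half turn about z gives the same grasp; the last joint's range is limited). The gripper opens to 87 mm and grips with 3 to 60 N. Pads are 19 mm wide; open, the fingers measure 117 mm over their backs; the gripper's body (75 mm by 190 mm) begins 51 mm behind the grasp point.
Start: joints at [76.209, 18.392, -4.016, 83.108, 1.295, 78.541, -3.26], TCP at [0.164, -0.629, 0.24] pointing down, gripper open.
Joint ranges: [-163.93, 163.93], [-17.29, 119.83], [-79.2, 71.16], [3.27, 140.29], [-89.18, 269.18], [5.43, 117.66], [-154.24, 154.24]. Speed limits (degrees/s): [147.25, 147.25, 180, 180, 180, 180, 180].

### API

Orientations are given as [roll, pitch, yaw] about the fixed x, y, z axes, in that order (R = Rz(yaw) Ry(pitch) Rx(roll)).
In Python, from cell import env gives the robot as it stands.
- The arm moves only by the tool nudge_tcp, called after ">>>" as name(argument=value, ...) on one line, values as JSON. Schema: {"type":"object","properties":{"moves":{"type":"object","properties":{"dx":{"type":"array","items":{"type":"number"},"minItems":1,"maxItems":8},"dy":{"type":"array","items":{"type":"number"},"minItems":1,"maxItems":8},"dz":{"type":"array","items":{"type":"number"},"minItems":1,"maxItems":8},"rz":{"type":"array","items":{"type":"number"},"minItems":1,"maxItems":8},"jaw":{"type":"array","items":{"type":"number"},"minItems":1,"maxItems":8}},"additionalProperties":false,"required":["dx","dy","dz","rz","jaw"]},"clamp_n":{"type":"number"},"only":{"type":"string"},"quiet":{"type":"boolean"},"lines":{"type":"string"}},"required":["moves"],"additionalProperties":false}. moves is an object with one list for each field, all of the same length, 1 to 8, a row being the entries at one place: dx, dy, dz (the shift in m), rz (a turn about the tool's z in degrees), jaw (the finger opening in m); each row is the pose to reach, as a shift and turn from the pose commanded when the call began, along the tool's axes at that moment; what a row does not reach only later rows make up. A row lasts 1/12 s, in which the tool goes at most 0.0417 m and 7.16 degrees, less where a joint would pass 70% of its speed; a pose out of reach is approached as far as the arm can. The fingers move at their own pace and stop on an object; clamp_n is the grip in N (left out, the last holds). Time passes only in rows, so rows that do not move let the fingers close. The tool returns the time, the measured TCP pose, the force, the opening and the grip force at its end. only (a regular expression) keeps the lines of the reply that match it, lines (a string "A,B") keeps lines A to B, and quiet returns only ok. Input that does not fit is refused with a message, and nothing moves.
- env.get_obs(): the state, without advancing time (a new reading comes with each control period).
- env.read_camera(name): name is "side" or "top" or "wrist"; returns a dict with "color" (384x512x3 uint8, blue, green, red), "fx", "fy", "cx", "cy" (pixels), "dist" ([k1, k2, p1, p2, k3] as OpenCV has them; the pictures are not rectified), "world_from_camera" (4x4, takes a point from camera to world coordinates). Camera axes: x right, y down, z forward; pixel columns grow to the right and rows downward; lengths in m; the calibration is good to about 2 mm. A picture is of the moment at which its call begins. There is no depth.
- env.sign_off(): hands the job in; it is judged then, once.
The state is a dict: "time_s": time; "qpos": joint angles; "joint_velocities": joint speeds; "effort": joint torques, N m; "tool_pos": TCP position; "tool_rot": TCP orientation; "force": force on the tool from outside, world axes, zero at the start; "wrist_torque": the same for the moment, N m; "grip_width": finger opening in m; "grasp_force": force on a finger pad.
Only numpy, scipy, OpenCV 4.12 (cv2) and the standard library are available. Lean on these libraries where they do the work, as an engineer would, in place of code of your own. Each camera call takes 0.05 s, during which the arm holds its last target. There are 200 camera calls.

## Working session

There is one attempt and no reset: what is moved stays moved. The work goes in short steps, Python scripts to look and compute and a tool call to move; the robot and the scene stay as the last step left them, time stands still between calls to the robot, and variables do not carry over. Pictures are saved under pics/ and viewed, at most 10 in all, crops included, and the job is handed in when it is done.

```bash
mkdir -p pics; ls
```

Run:
```python
from cell import env
import cv2,numpy as np
o=env.get_obs();print(o['time_s'],o['tool_pos'],o['tool_rot'],o['grip_width'],env.tip_reach,o['force'])
for n in ['top','side']:
    c=env.read_camera(n);cv2.imwrite(f'pics/{n}0.png',c['color']);print(n,c['fx'],c['cx'],c['cy'],c['dist'],np.round(c['world_from_camera'],3).tolist())
```

```text
cell.py
pics
0.0 [ 0.16363808 -0.62852575  0.23845597] [-1.79890757e+02  6.93178331e-03  1.45993408e+01] 0.08717419980991417 0.017 [-0.92791854  0.60577002 -0.04881543]
top 384.7070300480554 260.1944707268787 186.01146381240582 [-0.07615585  0.          0.          0.          0.        ] [[0.011, -0.995, 0.096, 0.486], [-1.0, -0.012, -0.007, -0.002], [0.008, -0.096, -0.995, 0.955], [0.0, 0.0, 0.0, 1.0]]
side 475.6565248437348 264.74878237335463 184.14210141961678 [-0.095596  0.        0.        0.        0.      ] [[0.975, -0.133, 0.18, 0.344], [-0.223, -0.643, 0.733, -0.912], [0.018, -0.754, -0.656, 0.889], [0.0, 0.0, 0.0, 1.0]]
```

View pics/top0.png

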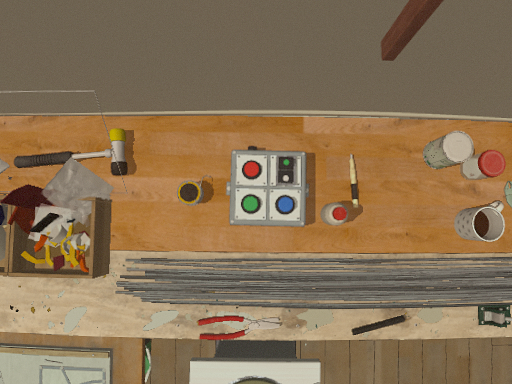

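View pics/side0.png

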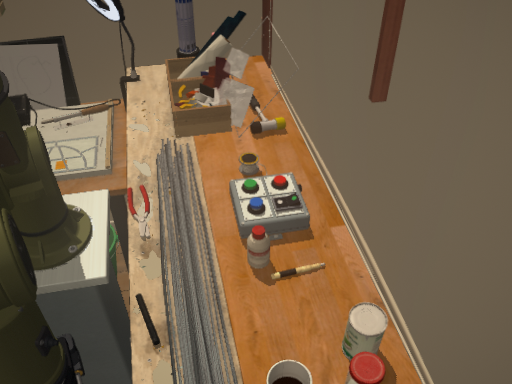

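The top view shows the red button at (251,169), the rocker at (286,169) with its green dot on the far side, green at (250,203) and blue at (285,204). The side view shows blue at (257,205), green at (250,185), red at (280,181) and the rocker at (288,200). Next I triangulate them.

Create h.py:
```python
from cell import env
import cv2,numpy as np
from scipy.optimize import least_squares
def K(c): return np.array([[c['fx'],0,c['cx']],[0,c['fy'],c['cy']],[0,0,1.]]),np.array(c['dist'])
def ray(c,uv):
    k,d=K(c);p=cv2.undistortPoints(np.array([[uv]],float),k,d)[0,0]
    T=np.array(c['world_from_camera']);return T[:3,3],T[:3,:3]@np.array([p[0],p[1],1])
def plane(c,uv,z):
    o,d=ray(c,uv);return o+d*(z-o[2])/d[2]
def tri(c1,u1,c2,u2):
    o1,d1=ray(c1,u1);o2,d2=ray(c2,u2)
    s=np.linalg.lstsq(np.c_[d1,-d2],o2-o1,rcond=None)[0]
    a,b=o1+d1*s[0],o2+d2*s[1];return (a+b)/2,np.linalg.norm(a-b)
def blobs(c,lo,hi,box,amin=4):
    x0,y0,x1,y1=box;h=cv2.cvtColor(c['color'],cv2.COLOR_BGR2HSV)
    m=cv2.inRange(h,np.array(lo),np.array(hi));M=np.zeros_like(m);M[y0:y1,x0:x1]=m[y0:y1,x0:x1]
    n,_,st,ce=cv2.connectedComponentsWithStats(M)
    return sorted([(int(st[i,4]),np.round(ce[i],2).tolist(),st[i,:4].tolist()) for i in range(1,n) if st[i,4]>=amin],reverse=True)
COL=dict(green=((45,110,40),(85,255,255)),blue=((100,110,40),(130,255,255)),red=((170,120,40),(180,255,255)))
```

Run:
```python
from h import *
C={n:env.read_camera(n) for n in ['top','side']}
B=dict(top=(225,145,312,230),side=(225,165,315,222))
for n in C:
    for k,(lo,hi) in COL.items(): print(n,k,blobs(C[n],lo,hi,B[n])[:3])
    x0,y0,x1,y1=B[n];cr=C[n]['color'][y0:y1,x0:x1];cv2.imwrite(f'pics/c{n}.png',cv2.resize(cr,None,fx=6,fy=6,interpolation=cv2.INTER_CUBIC))
a=cv2.imread('pics/ctop.png');b=cv2.imread('pics/cside.png');
im=np.zeros((max(a.shape[0],b.shape[0]),a.shape[1]+b.shape[1],3),np.uint8);im[:a.shape[0],:a.shape[1]]=a;im[:b.shape[0],a.shape[1]:]=b
cv2.imwrite('pics/crop.png',cv2.resize(im,None,fx=.75,fy=.75))
```

```text
top green [(172, [250.13, 203.15], [243, 196, 15, 15]), (26, [285.81, 161.81], [283, 159, 6, 6])]
top blue [(181, [285.07, 203.88], [278, 197, 15, 15])]
top red []
side green [(92, [249.48, 183.85], [244, 179, 12, 10]), (16, [293.75, 197.56], [292, 196, 5, 4])]
side blue [(91, [255.67, 201.88], [250, 198, 13, 9])]
side red []
```

View pics/crop.png

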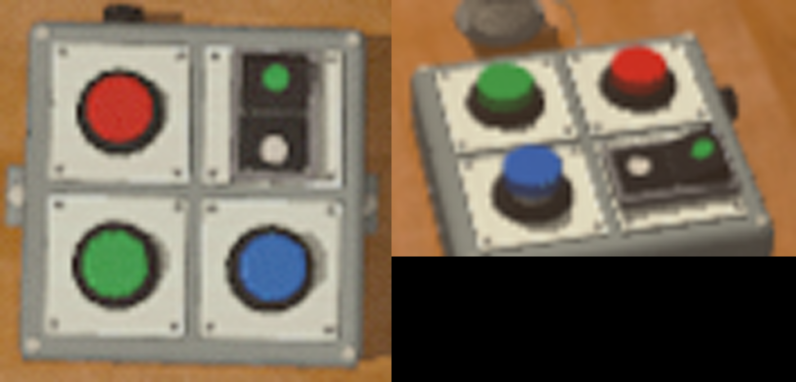

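The crops show a nearly unturned box: red at far left, the rocker at far right with its green dot on the far (+x) wing, green at near left and the raised blue plunger at near right.

Run:
```python
from h import *
C={n:env.read_camera(n) for n in ['top','side']}
t,s=C['top'],C['side']
red=[blobs(t,(0,140,60),(8,255,255),(225,145,312,230))[0][1],blobs(s,(0,140,60),(8,255,255),(225,165,315,222))[0][1]]
P={}
for k,u,v,z in [('blue',(285.07,203.88),(255.67,201.88),.083),('green',(250.13,203.15),(249.48,183.85),.076),('dot',(285.81,161.81),(293.75,197.56),.077),('red',red[0],red[1],.076)]:
    P[k]=plane(t,u,z);print(k,'top@z',P[k].round(4),'side@z',plane(s,v,z).round(4),'tri',[np.round(q,4) for q in tri(t,u,s,v)])
for a,b in [('blue','green'),('green','red')]:
    d=P[b]-P[a];print(a,b,np.hypot(*d[:2]),np.degrees(np.arctan2(d[1],d[0])))
```

```text
blue top@z [ 0.5296 -0.0656  0.083 ] side@z [ 0.5282 -0.0729  0.083 ] tri [array([ 0.5298, -0.0661,  0.0764]), np.float64(0.0001)]
green top@z [0.5307 0.0138 0.076 ] side@z [0.5284 0.0047 0.076 ] tri [array([0.5307, 0.014 , 0.0677]), np.float64(0.0008)]
dot top@z [ 0.627  -0.0673  0.077 ] side@z [ 0.627  -0.0707  0.077 ] tri [array([ 0.6278, -0.0676,  0.074 ]), np.float64(0.0005)]
red top@z [0.6101 0.0129 0.076 ] side@z [0.6083 0.0023 0.076 ] tri [array([0.6114, 0.0131, 0.0664]), np.float64(0.0001)]
blue green 0.07939569719811909 89.18976465228664
green red 0.0794655907221638 -0.6393967248544199
```

Add to h.py:
```python
from scipy.spatial.transform import Rotation as R
def to(x,y,ztip,yaw=-0.7):
    o=env.get_obs();r=R.from_euler('xyz',o['tool_rot'],degrees=True);p=np.array(o['tool_pos'])
    d=r.inv().apply(np.array([x,y,ztip+env.tip_reach])-p)
    print('t',round(o['time_s'],2),'tip',(p-[0,0,env.tip_reach]).round(4),'rot',np.round(o['tool_rot'],2),'F',np.round(o['force'],1),'w',round(o['grip_width'],4),'d',d.round(4))
```

```text
(no output)
```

>>> nudge_tcp(moves={"dx": [0.035,0.065,0.095,0.125,0.155,0.185,0.215,0.248],"dy": [-0.02,-0.055,-0.085,-0.115,-0.14,-0.17,-0.195,-0.226],"dz": [0,0,0,0,0,0,0,0],"rz": [5,10,15,15.3,15.3,15.3,15.3,15.3],"jaw": [0,0,0,0,0,0,0,0]}, clamp_n=20)

```text
time_s: 0.97
tool_pos: [0.345, -0.3503, 0.2398]
tool_rot: [179.9, -0.0, -0.7]
force: [0.8, -0.6, -0.3]
grip_width: 0.0416
grasp_force: 0.0
```

```bash
python3 -c "
from h import *
to(.5298,-.066,.11)"
```

```text
t 0.97 tip [ 0.345  -0.3503  0.2228] rot [ 1.7995e+02 -3.0000e-02 -7.0000e-01] F [ 0.8 -0.6 -0.3] w 0.0416 d [ 0.1812 -0.2866  0.1126]
```

>>> nudge_tcp(moves={"dx": [0.022,0.044,0.066,0.09,0.112,0.135,0.158,0.181],"dy": [-0.034,-0.07,-0.105,-0.14,-0.175,-0.21,-0.25,-0.286],"dz": [0,0,0,0,0,0,0,0],"rz": [0,0,0,0,0,0,0,0],"jaw": [0,0,0,0,0,0,0,0]})

```text
time_s: 1.63
tool_pos: [0.5257, -0.0718, 0.2399]
tool_rot: [180.0, -0.0, -0.7]
force: [1.2, -0.6, 0.9]
grip_width: 0.001
grasp_force: 0.0
```

>>> nudge_tcp(moves={"dx": [0,0,0,0,0,0],"dy": [0,0,0,0,0,0],"dz": [0.03,0.06,0.08,0.09,0.09,0.09],"rz": [0,0,0,0,0,0],"jaw": [0,0,0,0,0,0]})

```text
time_s: 2.13
tool_pos: [0.5254, -0.0738, 0.15]
tool_rot: [-180.0, -0.0, -0.7]
force: [-0.2, 0.1, -0.2]
grip_width: 0.0001
grasp_force: 0.0
```

Run:
```python
from h import *
to(.5298,-.066,.11)
c=env.read_camera('wrist');cv2.imwrite('pics/w1.png',c['color'])
for k,(lo,hi) in COL.items():
    for b in blobs(c,lo,hi,(0,0,512,384),60)[:3]: print(k,b,[plane(c,b[1],z).round(4) for z in (.076,.083)])
```

```text
t 2.13 tip [ 0.5254 -0.0738  0.133 ] rot [-1.7999e+02 -1.0000e-02 -7.2000e-01] F [-0.2  0.1 -0.2] w 0.0001 d [ 0.0043 -0.0079  0.023 ]
green (1903, [127.51, 196.63], [103, 173, 51, 49]) [array([0.5324, 0.0134, 0.076 ]), array([0.5343, 0.0106, 0.083 ])]
green (456, [238.45, 47.95], [227, 36, 24, 25]) [array([ 0.6273, -0.0659,  0.076 ]), array([ 0.6263, -0.0662,  0.083 ])]
blue (1887, [239.53, 198.49], [214, 175, 51, 47]) [array([ 0.53  , -0.0644,  0.076 ]), array([ 0.5321, -0.0647,  0.083 ])]
```

View pics/w1.png

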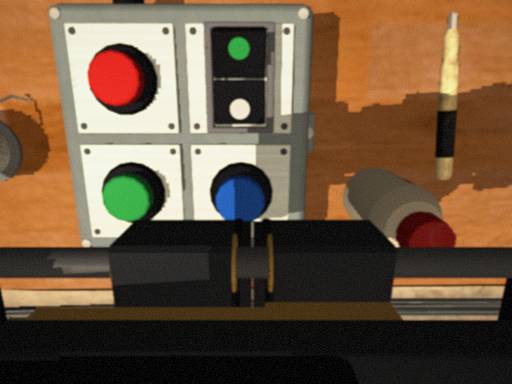

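The wrist view shows blue at (240,198), green at (128,197) and the dot at (238,48), with the rocker's white dot nearer. The positions agree with the top view within 2 mm, so I press the plunger.

>>> nudge_tcp(moves={"dx": [0.005,0.005,0.005,0.005,0.005,0.005,0.005,0.005],"dy": [-0.0088,-0.0088,-0.0088,-0.0088,-0.0088,-0.0088,-0.0088,-0.0088],"dz": [0.01,0.03,0.045,0.049,0.053,0.056,0.0575,0.0575],"rz": [0,0,0,0,0,0,0,0],"jaw": [0,0,0,0,0,0,0,0]})

```text
time_s: 2.85
tool_pos: [0.5311, -0.0653, 0.0935]
tool_rot: [179.9, -0.1, -0.7]
force: [-1.7, 0.2, 4.6]
grip_width: 0.0003
grasp_force: 2.3
```

```bash
python3 -c "
from h import *
to(.5305,-.065,.076)"
```

```text
t 2.85 tip [ 0.5311 -0.0653  0.0765] rot [ 1.7995e+02 -1.0000e-01 -7.2000e-01] F [-1.7  0.2  4.6] w 0.0003 d [-0.0006 -0.0003  0.0005]
```

>>> nudge_tcp(moves={"dx": [0,0,0,0,0],"dy": [0,0,0,0,0],"dz": [0.001,0.0015,0.002,0.002,0.002],"rz": [0,0,0,0,0],"jaw": [0,0,0,0,0]})

```text
time_s: 3.27
tool_pos: [0.5312, -0.0652, 0.0933]
tool_rot: [179.9, -0.1, -0.7]
force: [-7.6, -0.0, 17.1]
grip_width: 0.0003
grasp_force: 8.6
```

```bash
python3 -c "
from h import *
to(.5305,-.065,.076)"
```

```text
t 3.27 tip [ 0.5312 -0.0652  0.0763] rot [ 1.7989e+02 -9.0000e-02 -7.2000e-01] F [-7.6 -0.  17.1] w 0.0003 d [-0.0007 -0.0002  0.0003]
```

The plunger is against its stop: 17 N at a tip height of 76 mm. Next I lift and go over the rocker's dot.

>>> nudge_tcp(moves={"dx": [0,0,0.03,0.06,0.085,0.096,0.096,0.096],"dy": [0,0,0,0,0,0,0,0],"dz": [-0.015,-0.032,-0.032,-0.032,-0.032,-0.032,-0.032,-0.032],"rz": [0,0,0,0,0,0,0,0],"jaw": [0,0,0,0,0,0,0,0]})

```text
time_s: 3.93
tool_pos: [0.6265, -0.0659, 0.1221]
tool_rot: [-180.0, -0.0, -0.7]
force: [0.1, 0.1, 0.9]
grip_width: 0.0006
grasp_force: 0.0
```

Run:
```python
from h import *
to(.627,-.0665,.069)
c=env.read_camera('top');cv2.imwrite('pics/t2.png',c['color'])
for k,(lo,hi) in COL.items():
    for b in blobs(c,lo,hi,(225,145,312,230),10)[:3]: print(k,b,plane(c,b[1],.076).round(4))
```

```text
t 3.93 tip [ 0.6265 -0.0659  0.1051] rot [-1.7997e+02 -1.0000e-02 -6.9000e-01] F [0.1 0.1 0.9] w 0.0006 d [0.0005 0.0007 0.0361]
green (171, [250.07, 203.22], [243, 196, 15, 15]) [0.5305 0.0139 0.076 ]
blue (150, [283.79, 204.18], [278, 197, 12, 15]) [ 0.5292 -0.0632  0.076 ]
```

>>> nudge_tcp(moves={"dx": [0,0,0,0,0,0,0,0],"dy": [0,0,0,0,0,0,0,0],"dz": [0.018,0.024,0.027,0.03,0.033,0.035,0.0365,0.0365],"rz": [0,0,0,0,0,0,0,0],"jaw": [0,0,0,0,0,0,0,0]})

```text
time_s: 4.65
tool_pos: [0.6261, -0.0664, 0.0864]
tool_rot: [180.0, 0.0, -0.7]
force: [-3.4, -1.0, 6.6]
grip_width: 0.0006
grasp_force: 3.6
```

```bash
python3 -c "
from h import *
to(.627,-.0665,.069)"
```

```text
t 4.65 tip [ 0.6261 -0.0664  0.0694] rot [ 1.7995e+02  2.0000e-02 -7.1000e-01] F [-3.4 -1.   6.6] w 0.0006 d [0.0009 0.0001 0.0004]
```

>>> nudge_tcp(moves={"dx": [0,0,0,0,0],"dy": [0,0,0,0,0],"dz": [0.001,0.002,0.0025,0.0025,0.0025],"rz": [0,0,0,0,0],"jaw": [0,0,0,0,0]})

```text
time_s: 5.07
tool_pos: [0.6262, -0.0664, 0.0862]
tool_rot: [179.9, 0.0, -0.7]
force: [-8.7, 0.3, 17.8]
grip_width: 0.0004
grasp_force: 9.3
```

```bash
python3 -c "
from h import *
to(.627,-.0665,.069)"
```

```text
t 5.07 tip [ 0.6262 -0.0664  0.0692] rot [ 1.799e+02  1.000e-02 -7.100e-01] F [-8.7  0.3 17.8] w 0.0004 d [0.0008 0.0001 0.0002]
```

The rocker is at its stop: 18 N at 69 mm. I lift and go over the green button, checking by camera before pressing.

>>> nudge_tcp(moves={"dx": [0,0,-0.025,-0.05,-0.075,-0.096,-0.096,-0.096],"dy": [0,0,-0.02,-0.04,-0.062,-0.079,-0.079,-0.079],"dz": [-0.02,-0.045,-0.045,-0.045,-0.045,-0.045,-0.045,-0.045],"rz": [0,0,0,0,0,0,0,0],"jaw": [0,0,0,0,0,0,0,0]})

```text
time_s: 5.73
tool_pos: [0.5308, 0.0152, 0.1283]
tool_rot: [179.9, -0.1, -0.5]
force: [-0.5, -1.0, -0.5]
grip_width: 0.0002
grasp_force: 0.0
```

Run:
```python
from h import *
to(.531,.0137,.076)
t=env.read_camera('top')['color'];s=env.read_camera('side')['color'];w=env.read_camera('wrist')['color']
f=lambda a:cv2.resize(a,(400,300),interpolation=cv2.INTER_CUBIC)
cv2.imwrite('pics/m3.png',np.vstack([np.hstack([f(t[145:230,220:334]),f(s[160:235,220:320])]),np.hstack([f(w),f(t)])]))
```

```text
t 5.73 tip [0.5308 0.0152 0.1113] rot [ 1.7994e+02 -7.0000e-02 -5.5000e-01] F [-0.5 -1.  -0.5] w 0.0002 d [0.0002 0.0014 0.0353]
```

View pics/m3.png

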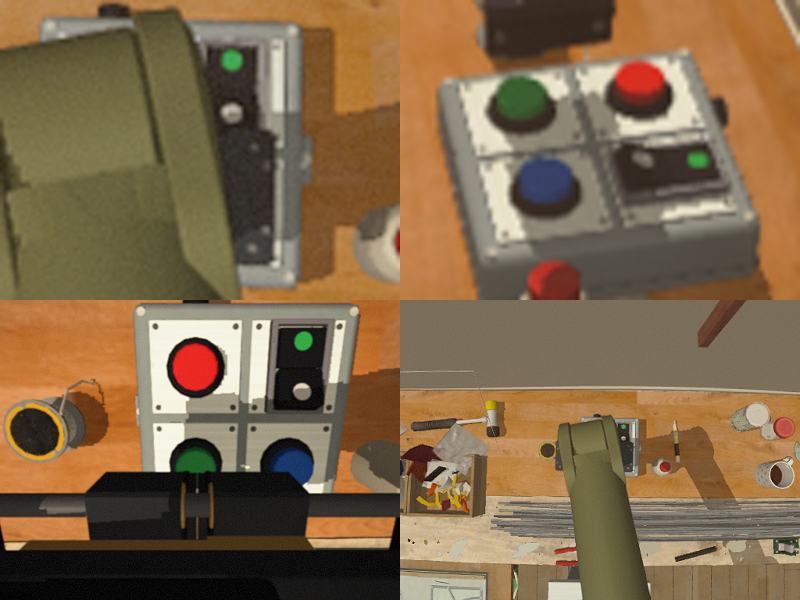

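The composite shows the rocker tipped over (green-dot wing level at (697,160), white-dot wing up) and the blue plunger now as low as the green button. Nothing else has moved. Next is the green button.

>>> nudge_tcp(moves={"dx": [0,0,0,0,0,0,0,0],"dy": [0.0014,0.0014,0.0014,0.0014,0.0014,0.0014,0.0014,0.0014],"dz": [0.02,0.03,0.034,0.037,0.039,0.041,0.042,0.042],"rz": [0,0,0,0,0,0,0,0],"jaw": [0,0,0,0,0,0,0,0]})

```text
time_s: 6.55
tool_pos: [0.5314, 0.0123, 0.0874]
tool_rot: [179.9, -0.0, -0.7]
force: [-4.4, -1.2, 8.6]
grip_width: 0.0003
grasp_force: 4.5
```

```bash
python3 -c "
from h import *
to(.531,.0137,.070)"
```

```text
t 6.55 tip [0.5314 0.0123 0.0704] rot [179.93  -0.    -0.71] F [-4.4 -1.2  8.6] w 0.0003 d [-0.0004 -0.0014  0.0004]
```

>>> nudge_tcp(moves={"dx": [0,0,0,0,0],"dy": [0,0,0,0,0],"dz": [0.001,0.002,0.0025,0.0025,0.0025],"rz": [0,0,0,0,0],"jaw": [0,0,0,0,0]})

```text
time_s: 6.97
tool_pos: [0.5315, 0.0123, 0.0871]
tool_rot: [179.8, 0.0, -0.7]
force: [-11.4, -1.7, 24.5]
grip_width: 0.0003
grasp_force: 12.2
```

```bash
python3 -c "
from h import *
to(.531,.0137,.070)"
```

```text
t 6.97 tip [0.5315 0.0123 0.0701] rot [179.85   0.    -0.71] F [-11.4  -1.7  24.5] w 0.0003 d [-0.0005 -0.0014  0.0001]
```

The button is fully in, at its stop with 24 N. I lift clear and take a final look.

>>> nudge_tcp(moves={"dx": [0,0,0,0,0,0,0],"dy": [0,0,0,0,0,0,0],"dz": [-0.01,-0.03,-0.06,-0.1,-0.13,-0.13,-0.13],"rz": [0,0,0,0,0,0,0],"jaw": [0,0,0,0,0,0,0]})

```text
time_s: 7.55
tool_pos: [0.5329, 0.0131, 0.2158]
tool_rot: [180.0, -0.3, -0.7]
force: [-1.0, -0.0, -1.2]
grip_width: 0.0009
grasp_force: 0.0
```

>>> nudge_tcp(moves={"dx": [0,0,0,0,0,0,0,0],"dy": [0.03,0.065,0.1,0.135,0.17,0.2,0.2,0.2],"dz": [0,0,0,0,0,0,0,0],"rz": [0,0,0,0,0,0,0,0],"jaw": [0,0,0,0,0,0,0,0]})

```text
time_s: 8.22
tool_pos: [0.5275, -0.1893, 0.2114]
tool_rot: [-179.9, 0.2, -1.0]
force: [0.4, 0.6, 0.2]
grip_width: 0.0002
grasp_force: 0.0
```

Run:
```python
from h import *
to(.531,.0137,.070)
t=env.read_camera('top')['color'];s=env.read_camera('side')['color']
f=lambda a:cv2.resize(a,(400,300),interpolation=cv2.INTER_CUBIC)
cv2.imwrite('pics/m4.png',np.vstack([np.hstack([f(t[145:230,220:334]),f(s[160:235,220:320])]),np.hstack([f(s),f(t)])]))
```

```text
t 8.22 tip [ 0.5275 -0.1893  0.1944] rot [-1.7992e+02  1.6000e-01 -9.5000e-01] F [0.4 0.6 0.2] w 0.0002 d [ 0.0004 -0.2028  0.1247]
```

View pics/m4.png

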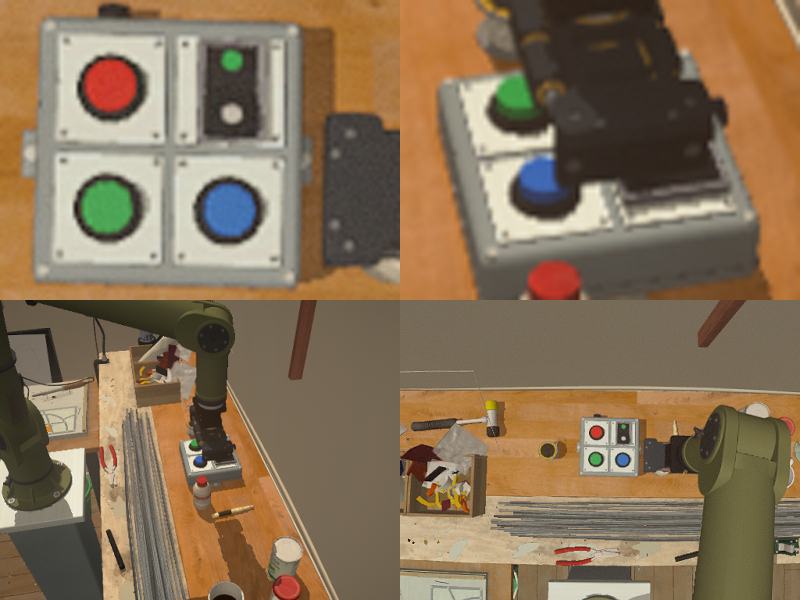

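The final composite shows the blue plunger in at (228,210), the rocker tipped at (232,87) and the green button sprung back out at (106,208). The bottle, cutter and spool are undisturbed, and the gripper is clear well above the bench.

>>> nudge_tcp(moves={"dx": [0,0,0,0],"dy": [0,0,0,0],"dz": [0,0,0,0],"rz": [0,0,0,0],"jaw": [0,0,0,0]})

```text
time_s: 8.65
tool_pos: [0.5289, -0.1865, 0.2136]
tool_rot: [180.0, -0.0, -0.6]
force: [0.2, 0.4, 0.1]
grip_width: 0.0002
grasp_force: 0.0
```

```bash
python3 -c "
from cell import env
print(env.sign_off())"
```

```text
the job is handed in; nothing more can be done
None
```

I pushed the blue plunger in, tipped the rocker over, and pressed the green start button, which sprang back out. The robot was clear of everything when I handed the job in at 8.65 s; the hand-in gave no verdict.

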